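# Find the rocking jar lid and seat it

### The arm

A 7-joint arm with a two-finger parallel gripper is mounted at the origin on a cart in front of the work surface, level with it; the furniture and walls round the work are solid. World frame = base frame: x ahead of the robot, y to its left, z up, the work surface at z = 0. Lengths are in m, angles in rad, forces in N, time in s.
With the tool pointing down it reaches from about 0.425 to 0.925 m from the base axis. Payload 6.8 kg.
Tool frame: the origin (TCP) lies between the finger pads; the fingertips stand 14 mm ahead of it and the grasp point (between the pads) lies 5 mm behind it; z points along the fingers, y is the line along which they close (so a half turn about z gives the same grasp; the last joint's range is limited). The gripper opens to 85 mm and grips with 20 to 120 N. Pads are 22 mm wide; open, the fingers measure 114 mm over their backs; the gripper's body (76 mm by 85 mm) begins 54 mm behind the grasp point. The pads swing forward as they close: fully open they stand 13 mm farther back than shut.
Start: joints at [-1.362, 0.477, 0.022, 1.555, -0.011, 1.109, -0.083], TCP at [0.21, 0.641, 0.245] pointing down, gripper open.
Joint ranges: [-2.96, 2.96], [-0.34, 2.1], [-1.41, 1.46], [0.24, 2.44], [-1.37, 4.51], [0.17, 1.92], [-2.96, 2.96]. Speed limits (rad/s): [2.39, 2.39, 3.14, 3.14, 3.14, 3.14, 3.14].

### API

Orientations are given as a rotation vector (axis times angle).
In Python, from bench import r, imaging gives the robot as it stands.
- The arm moves only by the tool apply_moves, never from a script. Its argument "moves" is a list of rows, each a list of 2 entries, a list of its own where there are three numbers: the shift along the tool's x, y, z in cm, then the turn about the tool's z in rad. In form: [[[tx, ty, tz], roll], ...]. A call has 1 to 10 rows; each row is the pose to reach, as a shift and turn from the pose commanded when the call began, along the tool's axes at that moment; what a row does not reach only later rows make up. A row lasts 1/12 s, in which the tool goes at most 41.7 mm and 7.16 degrees, less where a joint would pass 70% of its speed; a pose out of reach is approached as far as the arm can. A call with a gripper value outside its range is refused whole. "claw" is the opening, from 0 (shut) to 1 (fully open), set as the call begins (left out, the last holds). The fingers move at their own pace and stop on an object; "grip_force" is the grip in N (left out, the last holds). Time passes only in rows, so rows that repeat a pose let the fingers close. It gives the time, the measured TCP pose, the force and the opening at its end, in the units of the state.
- r.get_obs(): the state, without advancing time (a new reading comes with each control period).
- imaging.grab_frame(name): name is "side" or "top" or "wrist"; returns a dict with "frame" (420x560x3 uint8, blue, green, red), "intrinsics" (3x3 intrinsics, pixels), "k1" (the pictures are not rectified: a ray, as slopes to the right and down, at radius r is drawn at 1 + k1 r^2 times it, then the intrinsics apply), "T" (4x4, takes a point from camera to world coordinates). Camera axes: x right, y up, looking along -z (the intrinsics and any distortion apply to the point x, -y, -z); pixel columns grow to the right and rows downward; lengths in m; the calibration is good to about 2 mm. A picture is of the moment at which its call begins. There is no depth.
- r.hand_in(): hands the job in, once; it reports no verdict.
The state is a dict: "clock": time; "joints": joint angles; "qvel": joint speeds; "tau": joint torques, N m; "tcp_pos": TCP position; "orientation": TCP orientation; "contact_force": force on the tool from outside, world axes, zero at the start; "moment": the same for the moment, N m; "grip_width": finger opening in m.
Only numpy, scipy, OpenCV 4.12 (cv2) and the standard library are available. Lean on these libraries where they do the work, as an engineer would, in place of code of your own. Each camera call takes 0.05 s, during which the arm holds its last target. There are 200 camera calls.

### The job

Three identical blue storage jars stand in a tray, and one of their wooden lids is not properly home: its seal is caught on the rim and it rocks. Go along the row from left to right and press each lid lightly near its edge with the fingertips (on the high side, if it has one) to feel which one rocks, then nudge that lid sideways until it drops in, so that all three lids lie flat on their jars. Do not lift a lid or a jar, keep the jars where they stand in the tray, and leave everything else alone.

Things in the scene. Friction and masses are not known exactly. Their poses are not given: they have to be found in the camera images.
- lid_a: lid of jar_a: round pale-wood disc, 100 mm across, 9 mm thick, 0.16 kg. Below it a white seal plug, 77 mm across, 6 mm deep (2.5 mm play all round in the jar). On top a round knob, 25 mm across, widest 19 to 26 mm and top 31 mm above the origin. Origin: centre of the disc's underside; z up out of the lid. Home, the origin is 96 mm above the jar's origin and the disc lies flat on the rim
- jar_a: blue ceramic storage jar, 92 mm across at the rim (opening 82 mm), 96 mm high, 0.9 kg, standing loose in the tray. Origin: centre of its underside; z up
- lid_b: lid of jar_b: round pale-wood disc, 100 mm across, 9 mm thick, 0.16 kg. Below it a white seal plug, 77 mm across, 6 mm deep (2.5 mm play all round in the jar). On top a round knob, 25 mm across, widest 19 to 26 mm and top 31 mm above the origin. Origin: centre of the disc's underside; z up out of the lid. Home, the origin is 96 mm above the jar's origin and the disc lies flat on the rim
- jar_b: blue ceramic storage jar, 92 mm across at the rim (opening 82 mm), 96 mm high, 0.9 kg, standing loose in the tray. Origin: centre of its underside; z up
- lid_c: lid of jar_c: round pale-wood disc, 100 mm across, 9 mm thick, 0.16 kg. Below it a white seal plug, 77 mm across, 6 mm deep (2.5 mm play all round in the jar). On top a round knob, 25 mm across, widest 19 to 26 mm and top 31 mm above the origin. Origin: centre of the disc's underside; z up out of the lid. Home, the origin is 96 mm above the jar's origin and the disc lies flat on the rim
- jar_c: blue ceramic storage jar, 92 mm across at the rim (opening 82 mm), 96 mm high, 0.9 kg, standing loose in the tray. Origin: centre of its underside; z up
- place_left (a point): centre of the left place in the wooden tray (left = +y end, as the robot sees it), 120 mm above the tray's underside, about 5 mm above the wooden disc of a lid; one jar stands at each place, 110 mm apart
- place_middle (a point): centre of the middle place in the wooden tray (left = +y end, as the robot sees it), 120 mm above the tray's underside, about 5 mm above the wooden disc of a lid; one jar stands at each place, 110 mm apart
- place_right (a point): centre of the right place in the wooden tray (left = +y end, as the robot sees it), 120 mm above the tray's underside, about 5 mm above the wooden disc of a lid; one jar stands at each place, 110 mm apart
- tray: low wooden tray 136 x 352 mm, 22 mm high, floor 8 mm thick, fixed; origin at the centre of its underside, y along the row. A lid off its seat stands about 5 mm off its jar's centre with that side of the plug up on the rim: that side is some 8 mm high, gives when pressed near the edge (1 to 2 N) and tips back when let go; pushed sideways to the jar's centre (1 to 3 N) the lid drops in
- honey_jar: bystander, to be left alone: honey jar with a red lid, 65 x 65 x 100 mm; origin under its centre
- tea_box: bystander, to be left alone: black tea box, 64 x 142 x 75 mm; origin under its centre
- mug: bystander, to be left alone: white spotted mug, 82 x 114 x 91 mm; origin under its centre
- teaspoon: bystander, to be left alone: steel teaspoon, 130 x 27 x 11 mm; origin under its centre
- spice: bystander, to be left alone: spice jar with a dark cap, 41 x 41 x 105 mm; origin under its centre

How it is judged:
On the way, in this order (a step that is already met when the one before it is completed fails the run):
1. the lid at the left place is pressed with the fingers (a lid that is off its seat: pressed on its high side, so that it rocks level) (horizontal distance between the grasp point and place_left below 0.075 m and ((contact force between the fingers and lid_a above 1 N and angle between lid_a's own z axis and vertical below 0.045 rad and horizontal distance between lid_a and place_left below 0.04 m) or (contact force between the fingers and lid_b above 1 N and angle between lid_b's own z axis and vertical below 0.045 rad and horizontal distance between lid_b and place_left below 0.04 m) or (contact force between the fingers and lid_c above 1 N and angle between lid_c's own z axis and vertical below 0.045 rad and horizontal distance between lid_c and place_left below 0.04 m))), for 0.1 s.
2. the lid at the middle place is pressed with the fingers (a lid that is off its seat: pressed on its high side, so that it rocks level) (horizontal distance between the grasp point and place_middle below 0.075 m and ((contact force between the fingers and lid_a above 1 N and angle between lid_a's own z axis and vertical below 0.045 rad and horizontal distance between lid_a and place_middle below 0.04 m) or (contact force between the fingers and lid_b above 1 N and angle between lid_b's own z axis and vertical below 0.045 rad and horizontal distance between lid_b and place_middle below 0.04 m) or (contact force between the fingers and lid_c above 1 N and angle between lid_c's own z axis and vertical below 0.045 rad and horizontal distance between lid_c and place_middle below 0.04 m))), for 0.1 s.
3. the lid at the right place is pressed with the fingers (a lid that is off its seat: pressed on its high side, so that it rocks level) (horizontal distance between the grasp point and place_right below 0.075 m and ((contact force between the fingers and lid_a above 1 N and angle between lid_a's own z axis and vertical below 0.045 rad and horizontal distance between lid_a and place_right below 0.04 m) or (contact force between the fingers and lid_b above 1 N and angle between lid_b's own z axis and vertical below 0.045 rad and horizontal distance between lid_b and place_right below 0.04 m) or (contact force between the fingers and lid_c above 1 N and angle between lid_c's own z axis and vertical below 0.045 rad and horizontal distance between lid_c and place_right below 0.04 m))), for 0.1 s.
At the end, for the whole second after the job is handed in: all three lids lie home on their jars (within 1.8 mm of full depth, 5 mm of centre and 0.03 rad of level) and are at rest; the jars stand upright within 25 mm of where they were (z of lid_a in the frame of jar_a between 0.094 and 0.0978 m and horizontal distance between lid_a and jar_a below 0.005 m and angle between each of lid_a, jar_a, lid_b, jar_b, lid_c, jar_c's own z axis and vertical below 0.03 rad and linear speed of each of lid_a, lid_b, lid_c below 0.02 m/s and distance of each of jar_a, jar_b, jar_c from where it was at the start of the episode below 0.025 m and z of lid_b in the frame of jar_b between 0.094 and 0.0978 m and horizontal distance between lid_b and jar_b below 0.005 m and z of lid_c in the frame of jar_c between 0.094 and 0.0978 m and horizontal distance between lid_c and jar_c below 0.005 m); the robot touches nothing.
It fails at once if a lid is lifted: its underside more than 14 mm above the jar's rim, or off its jar (z of lid_a in the frame of jar_a above 0.11 m or horizontal distance between lid_a and jar_a above 0.025 m or z of lid_b in the frame of jar_b above 0.11 m or horizontal distance between lid_b and jar_b above 0.025 m or z of lid_c in the frame of jar_c above 0.11 m or horizontal distance between lid_c and jar_c above 0.025 m).
It fails at once if a jar is lifted or tipped (angle between any of jar_a, jar_b, jar_c's own z axis and vertical above 0.12 rad or z of any of jar_a, jar_b, jar_c in the frame of tray above 0.016 m).
It fails at once if a lid is pressed harder than 40 N (contact force between the fingers and lid_a above 40 N or contact force between the fingers and lid_b above 40 N or contact force between the fingers and lid_c above 40 N).
It fails at once if a bystander is moved more than 30 mm (distance of any of honey_jar, tea_box, mug, teaspoon, spice from where it was at the start of the episode above 0.03 m).
It also fails if it takes over 64 s, if anything falls off the work surface, if the arm or the gripper's body presses on something with over 40 N, if the wrist force passes 120 N, or if a joint passes its speed limit or range.

## Working session

There is one attempt and no reset: what is moved stays moved. The work goes in short steps, Python scripts to look and compute and a tool call to move; the robot and the scene stay as the last step left them, time stands still between calls to the robot, and variables do not carry over. Pictures are saved under pics/ and viewed, on a budget of 10 in all, crops included, one or two more only if the job needs it, and the job is handed in when it is done.

Besides the shell and the picture viewer there is one more tool, called after ">>>" as name(argument=value, ...), one argument or row to a line, values as JSON. apply_moves: Moves the arm, as the interface text tells. Its arguments: {"type":"object","properties":{"moves":{"type":"array","items":{"type":"array"}},"claw":{"type":"number"},"grip_force":{"type":"number"}},"required":["moves"]}

```bash
mkdir -p pics; cat > h.py <<'E'
import numpy as np, cv2
from bench import r, imaging
def grab(n,save=None):
    d=imaging.grab_frame(n)
    if save: cv2.imwrite('pics/'+save,d['frame'])
    return d
def ray(d,u,v):
    K=np.array(d['intrinsics']);T=np.array(d['T'])
    x=(u-K[0,2])/K[0,0];y=(v-K[1,2])/K[1,1]
    rd=np.hypot(x,y);s=rd
    for _ in range(20): s=rd/(1+d['k1']*s*s)
    f=s/rd if rd>0 else 1
    v=T[:3,:3]@np.array([x*f,-y*f,-1.]);return T[:3,3],v
def onz(d,u,v,z):
    o,w=ray(d,u,v);return o+w*(z-o[2])/w[2]
def proj(d,p):
    T=np.array(d['T']);K=np.array(d['intrinsics']);c=T[:3,:3].T@(np.array(p)-T[:3,3])
    x,y=c[0]/-c[2],-c[1]/-c[2];f=1+d['k1']*(x*x+y*y)
    return K[0,0]*x*f+K[0,2],K[1,1]*y*f+K[1,2]
E
python3 - <<'E'
from h import *
a=grab('top','t0.png');b=grab('side','s0.png')
for d in(a,b): print(np.round(d['T'],3),np.round(d['intrinsics'],1),d['k1'])
o=r.get_obs();print(o['clock'],o['tcp_pos'],o['orientation'],o['contact_force'],o['grip_width'])
E
```

```text
[[ 0.008  0.995 -0.1    0.442]
 [-1.     0.006 -0.015 -0.06 ]
 [-0.014  0.1    0.995  1.212]
 [ 0.     0.     0.     1.   ]] [[469.3   0.  288.8]
 [  0.  469.3 207. ]
 [  0.    0.    1. ]] -0.007710288375857311
[[-0.958  0.097 -0.27   0.165]
 [-0.287 -0.374  0.882  1.304]
 [-0.015  0.922  0.386  0.715]
 [ 0.     0.     0.     1.   ]] [[527.2   0.  281.9]
 [  0.  527.2 208.1]
 [  0.    0.    1. ]] -0.11553602929883547
0.1 [0.21013085 0.64094378 0.24443263] [-4.95479484e-01 -3.10213464e+00  2.53087133e-03] [-0.54064285 -0.91878288  0.00657378] 0.08561845028199032
```

View pics/t0.png

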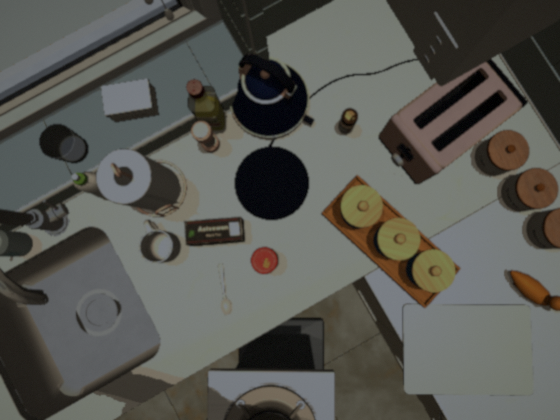

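View pics/s0.png

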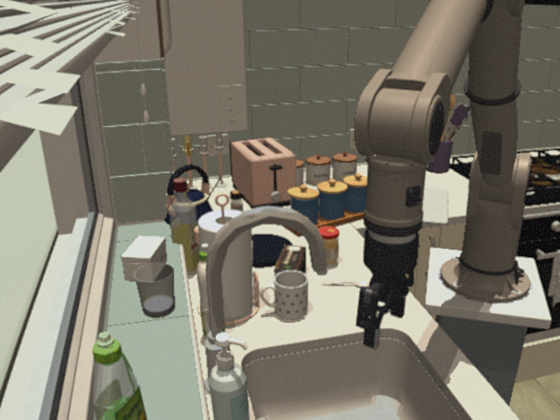

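The top view shows the tray on the right with its lids near pixels (361,206), (399,240) and (433,271), left to right. The side view shows the same row in the distance, and the arm is out to the left over the sink.

```bash
cat > q.py <<'E'
from h import *
a=grab('top')
im=a['frame'];hsv=cv2.cvtColor(im,cv2.COLOR_BGR2HSV)
for p in[(350,200),(361,206),(375,212),(420,262),(342,228)]: print(p,hsv[p[1],p[0]])
m=cv2.inRange(hsv,(22,60,90),(35,255,255))
cs,_=cv2.findContours(m,cv2.RETR_EXTERNAL,cv2.CHAIN_APPROX_NONE)
for c in cs:
    if cv2.contourArea(c)<300: continue
    e=cv2.fitEllipse(cv2.convexHull(c));print(e,onz(a,*e[0],.113).round(4))
k=cv2.inRange(hsv,(8,60,90),(30,255,255))
tm=cv2.inRange(hsv,(5,110,60),(21,255,255));tm[:, :310]=0;tm[:150]=0;tm[:,465:]=0
t=cv2.morphologyEx(tm|m,cv2.MORPH_CLOSE,np.ones((5,5)));t[:,:310]=0
cs,_=cv2.findContours(t,cv2.RETR_EXTERNAL,cv2.CHAIN_APPROX_NONE);c=max(cs,key=cv2.contourArea)
b=cv2.boxPoints(cv2.minAreaRect(c));print([onz(a,*p,.022).round(3)[:2] for p in b])
cv2.imwrite('pics/t1.png',cv2.resize(im[150:320,300:480],None,fx=4,fy=3.5,interpolation=cv2.INTER_CUBIC))
w=grab('wrist');print(np.round(w['T'],3),w['intrinsics'],w['k1']) 
E
python3 q.py
```

```text
(350, 200) [ 31 102 123]
(361, 206) [ 24 119 122]
(375, 212) [ 26 113 122]
(420, 262) [ 27 110 121]
(342, 228) [ 13 179 101]
((433.54736328125, 270.19696044921875), (41.599151611328125, 43.05763244628906), 131.96878051757812) [ 0.4068 -0.3796  0.113 ]
((398.50665283203125, 238.6489715576172), (41.389312744140625, 42.35364532470703), 129.58682250976562) [ 0.4791 -0.2997  0.113 ]
((360.9476318359375, 205.24411010742188), (40.35328674316406, 41.68699645996094), 38.210262298583984) [ 0.5569 -0.2129  0.113 ]
[array([ 0.545, -0.124]), array([ 0.649, -0.218]), array([ 0.406, -0.48 ]), array([ 0.306, -0.386])]
[[ 0.311 -0.909 -0.277  0.14 ]
 [ 0.95   0.298  0.092  0.664]
 [-0.001 -0.292  0.956  0.374]
 [ 0.     0.     0.     1.   ]] [[365.42894095   0.         279.01891619]
 [  0.         365.42894095 207.50994769]
 [  0.           0.           1.        ]] -0.06453715572699646
```

View pics/t1.png

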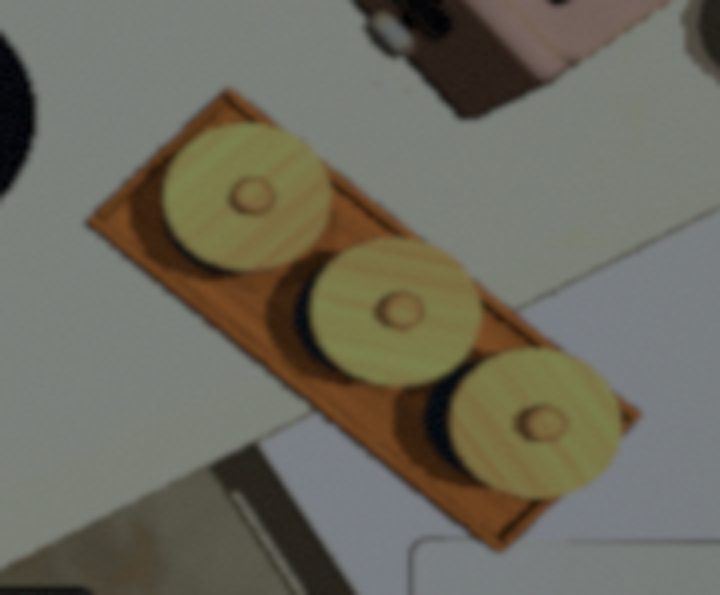

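The crop shows the three round lids with knobs. The left lid is spaced about 117 mm from the middle one, against 108 mm for the other pair, so it may be the one off its seat. Before moving I'll check the height of the obstacles on the way.

```bash
python3 - <<'E'
from h import *
a=grab('top');b=grab('side')
def tri(p,q):
    o1,d1=ray(a,*p);o2,d2=ray(b,*q);d1/=np.linalg.norm(d1);d2/=np.linalg.norm(d2)
    s=np.linalg.lstsq(np.c_[d1,-d2],o2-o1,rcond=None)[0];P=o1+s[0]*d1;Q=o2+s[1]*d2
    return ((P+Q)/2).round(3),round(np.linalg.norm(P-Q),3)
for n,p,q in[('spout',(42,297),(320,265)),('arch',(20,275),(268,210)),('towelpin',(117,170),(223,200)),('towelL',(125,180),(225,222)),('bottle',(194,87),(180,187))]: print(n,*tri(p,q))
print(r.get_obs()['clock'])
for p in [(.21,.641,.245),(.21,.641,.35),(.45,.2,.35)]: print(proj(a,p),proj(b,p))
E
```

```text
spout [0.35  0.463 0.24 ] 0.002
arch [0.423 0.461 0.34 ] 0.051
towelpin [0.608 0.302 0.282] 0.001
towelL [0.6   0.306 0.23 ] 0.01
bottle [0.793 0.158 0.245] 0.003
0.3
(np.float64(-49.76265296217059), np.float64(365.6212212767241)) (np.float64(385.33682746246257), np.float64(329.6496600637386))
(np.float64(-91.95331868516564), np.float64(379.2161522869669)) (np.float64(390.3624799534873), np.float64(268.15058268834247))
(np.float64(154.29435911807258), np.float64(248.35763943624778)) (np.float64(303.7469966881511), np.float64(162.41511017312985))
```

>>> apply_moves(
  moves=[
    [[0, 0, -3], 0],
    [[0, 0, -6], 0],
    [[0, 0, -9], 0],
    [[0, 0, -12], 0],
    [[0, 0, -15], 0],
  ],
  claw=0,
  grip_force=20,
)

```text
clock: 0.72
tcp_pos: [0.2102, 0.6411, 0.3968]
orientation: [-0.496, -3.102, 0.0]
contact_force: [0.2, 0.9, 0.3]
grip_width: 0.0254
```

>>> apply_moves(
  moves=[
    [[-33.6, -35.3, 0], 0],
    [[-33.6, -35.3, 0], 0],
    [[-33.6, -35.3, 0], 0],
    [[-33.6, -35.3, 0], 0],
    [[-33.6, -35.3, 0], 0],
    [[-33.6, -35.3, 0], 0],
    [[-33.6, -35.3, 0], 0],
    [[-33.6, -35.3, 0], 0],
    [[-33.6, -35.3, 0], 0],
    [[-33.6, -35.3, 0], 0],
  ],
)

```text
clock: 1.55
tcp_pos: [0.3896, 0.263, 0.3955]
orientation: [0.496, 3.102, 0.001]
contact_force: [0.9, -0.1, 0.3]
grip_width: 0.0001
```

```bash
python3 -c "
from h import *
o=r.get_obs();print(o['clock'],o['tcp_pos'],o['orientation'],o['contact_force'],o['grip_width'],np.round(o['joints'],2))"
```

```text
1.55 [0.38964375 0.26300579 0.39551423] [4.95546946e-01 3.10212116e+00 1.21841194e-03] [ 0.85732422 -0.08240944  0.27259846] 0.00010152465322196758 [-0.97  0.    0.25  1.83 -0.    1.31  0.53]
```

>>> apply_moves(
  moves=[
    [[-25.2, -51.2, 0], 0.1],
    [[-25.2, -51.2, 0], 0.2],
    [[-25.2, -51.2, 0], 0.3],
    [[-25.2, -51.2, 0], 0.4],
    [[-25.2, -51.2, 0], 0.43],
    [[-25.2, -51.2, 0], 0.43],
    [[-25.2, -51.2, 0], 0.43],
    [[-25.2, -51.2, 0], 0.43],
    [[-25.2, -51.2, 0], 0.43],
    [[-25.2, -51.2, 0], 0.43],
  ],
)

```text
clock: 2.38
tcp_pos: [0.4472, -0.1496, 0.3957]
orientation: [1.145, 2.924, 0.002]
contact_force: [1.3, -0.2, -0.1]
grip_width: 0.0
```

```bash
python3 -c "
from h import *
from scipy.spatial.transform import Rotation as R
o=r.get_obs();print(o['clock'],o['tcp_pos'],o['orientation'],o['contact_force'],o['grip_width'],np.round(o['joints'],2))
M=R.from_rotvec(o['orientation']).as_matrix();print(M.round(3)); print(M.T@(np.array([.478,-.302,.36])-o['tcp_pos'])*100)"
```

```text
2.3833 [ 0.44716185 -0.14964272  0.39570058] [1.14540383e+00 2.92420837e+00 2.14523450e-03] [ 1.34439469 -0.20112474 -0.09064021] 1.1300918128601788e-05 [-0.58 -0.03  0.77  1.85  0.02  1.31  1.01]
[[-0.734  0.679  0.001]
 [ 0.679  0.734  0.001]
 [-0.     0.002 -1.   ]]
[-12.60960063  -9.093895     3.56113746]
```

>>> apply_moves(
  moves=[
    [[-12.6, -9.1, 3.5], 0],
    [[-12.6, -9.1, 3.5], 0],
    [[-12.6, -9.1, 3.5], 0],
    [[-12.6, -9.1, 3.5], 0],
    [[-12.6, -9.1, 3.5], 0],
    [[-12.6, -9.1, 3.5], 0],
  ],
)

```text
clock: 2.88
tcp_pos: [0.4773, -0.3019, 0.3594]
orientation: [-1.152, -2.921, 0.003]
contact_force: [0.3, 1.0, 0.1]
grip_width: 0.0001
```

```bash
python3 -c "
from h import *
w=grab('wrist','w0.png')
o=r.get_obs();print(o['clock'],o['tcp_pos'],o['contact_force'],np.round(o['joints'],2));print(np.round(w['T'],3))"
```

```text
2.9333 [ 0.47787997 -0.30016823  0.35986474] [0.62653478 0.03666747 0.43639024] [-0.28  0.27  0.92  1.72 -0.23  1.27  1.51]
[[ 0.683 -0.7   -0.211  0.424]
 [ 0.731  0.653  0.2   -0.251]
 [-0.002 -0.291  0.957  0.489]
 [ 0.     0.     0.     1.   ]]
```

View pics/w0.png

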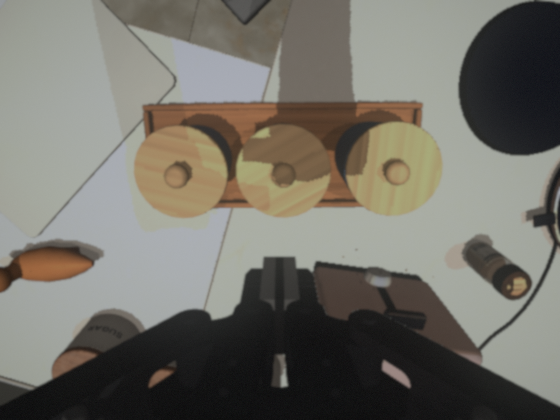

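The wrist view shows the lids at about (182,171), (284,170) and (393,168), with the left place on the right of the picture. That lid looks bigger and is shifted outward. I'll measure the discs and knobs, and the tray.

```bash
python3 - <<'E'
from h import *
w=grab('wrist');im=w['frame'];hsv=cv2.cvtColor(im,cv2.COLOR_BGR2HSV)
for p in[(160,190),(260,190),(375,190),(177,176),(284,176),(397,172),(330,110),(430,150)]: print(p,hsv[p[1],p[0]])
m=cv2.inRange(hsv,(14,40,60),(35,175,255));m[:115]=0;m[225:]=0;m[:,:125]=0;m[:,450:]=0
m=cv2.morphologyEx(m,cv2.MORPH_OPEN,np.ones((5,5)))
cs,_=cv2.findContours(m,cv2.RETR_EXTERNAL,cv2.CHAIN_APPROX_NONE)
for c in cs:
    if cv2.contourArea(c)<1500: continue
    c=cv2.convexHull(c);e=cv2.fitEllipse(c)
    P=np.array([onz(w,*q[0],.113) for q in c])[:,:2].astype(np.float32)
    print(np.round(e[0],1),np.round(e[1],1),round(e[2]),'world',onz(w,*e[0],.113).round(4),'ell',cv2.fitEllipse(P),len(c))
for n,u,v in[('R',177,176),('M',284,175),('L',397,172)]: print(n,'knob',onz(w,u,v,.130).round(4))
tm=cv2.inRange(hsv,(3,120,40),(16,255,255));tm[:95]=0;tm[225:]=0;tm[:,:140]=0;tm[:,428:]=0
ys,xs=np.nonzero(tm);print('tray corners',[ (p,onz(w,*p,.022).round(4)[:2]) for p in [(144,104),(421,102),(423,205)]])
cv2.imwrite('pics/w1.png',cv2.resize(im[90:230,125:450],None,fx=2.4,fy=2.4,interpolation=cv2.INTER_CUBIC))
E
```

```text
(160, 190) [ 18  95 166]
(260, 190) [ 19  95 166]
(375, 190) [ 25  81 167]
(177, 176) [ 16 105 158]
(284, 176) [ 16 101 111]
(397, 172) [ 22  89 167]
(330, 110) [ 12 114  83]
(430, 150) [ 29  72 166]
[179.2 171.2] [91.6 98.3] 125 world [ 0.4072 -0.3777  0.113 ] ell ((0.4082658588886261, -0.37918901443481445), (0.10032852739095688, 0.10189740359783173), 148.0654754638672) 37
[280.3 170.4] [94.1 98.4] 103 world [ 0.479  -0.2995  0.113 ] ell ((0.48031502962112427, -0.30069634318351746), (0.09986189752817154, 0.10316687077283859), 116.80900573730469) 36
[391.  168.4] [93.3 99.8] 50 world [ 0.5562 -0.2128  0.113 ] ell ((0.5578268766403198, -0.21371741592884064), (0.10187453031539917, 0.10362755507230759), 109.62995910644531) 36
R knob [ 0.4098 -0.3772  0.13  ]
M knob [ 0.4824 -0.2977  0.13  ]
L knob [ 0.5573 -0.2122  0.13  ]
tray corners [((144, 104), array([ 0.3146, -0.3785])), ((421, 102), array([ 0.5477, -0.1238])), ((423, 205), array([ 0.6573, -0.2024]))]
```

View pics/w1.png

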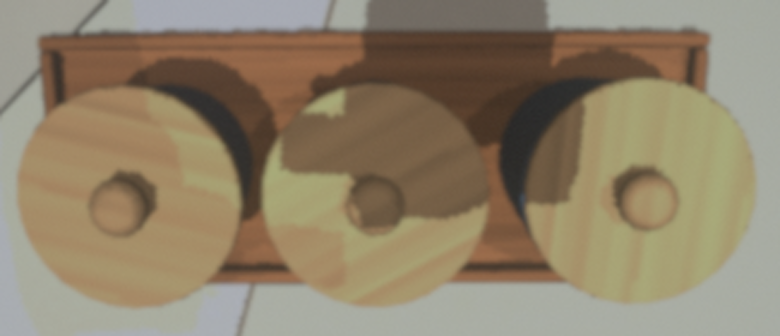

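The left lid stands about 6 mm outward along the row, with its high side on the outer (+tool y) side. I'll go above that edge and come down.

>>> apply_moves(
  moves=[
    [[0.2, 4, 0], 0],
    [[0.2, 8, 2], 0],
    [[0.2, 12, 5], 0],
    [[0.2, 15.3, 8], 0],
    [[0.2, 15.3, 12], 0],
    [[0.2, 15.3, 16], 0],
    [[0.2, 15.3, 19], 0],
    [[0.2, 15.3, 20.5], 0],
    [[0.2, 15.3, 20.5], 0],
    [[0.2, 15.3, 20.5], 0],
  ],
)

```text
clock: 3.82
tcp_pos: [0.581, -0.1844, 0.1558]
orientation: [-1.142, -2.926, -0.001]
contact_force: [0.8, -0.6, 1.1]
grip_width: 0.0
```

```bash
python3 -c "
from h import *
w=grab('wrist','w2.png');w=grab('side','s2.png')
o=r.get_obs();print(o['clock'],o['tcp_pos'],o['orientation'],o['contact_force'],np.round(o['joints'],2))
u,v=proj(w,(.557,-.213,.12));u,v=int(u),int(v);print(u,v)
s=cv2.resize(w['frame'][v-55:v+55,u-55:u+85],None,fx=4,fy=4,interpolation=cv2.INTER_CUBIC)
cv2.imwrite('pics/s2c.png',s)"
```

```text
3.9167 [ 0.5821196  -0.18572756  0.15759948] [1.14297288e+00 2.92261403e+00 2.07573733e-03] [0.59738669 0.06840961 1.32880922] [-0.32  0.57  0.73  1.83 -0.47  0.92  1.45]
303 190
```

View pics/s2c.png

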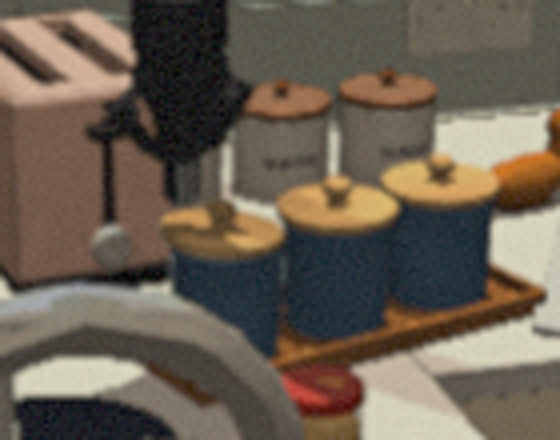

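View pics/w2.png

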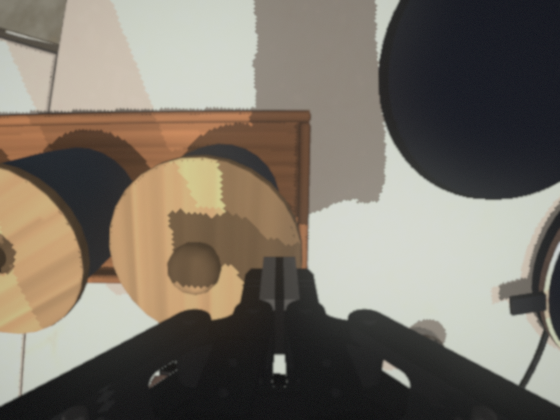

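The side crop shows the left lid tilted and its image-left (+x, +row) side high; the other two lie flat. In the wrist view the shut tips are over the outer part of that disc, clear of the knob. I'll come down in small steps.

>>> apply_moves(
  moves=[
    [[0, 0, 1.0], 0],
    [[0, 0, 1.8], 0],
    [[0, 0, 1.8], 0],
    [[0, 0, 1.8], 0],
  ],
)

```text
clock: 4.25
tcp_pos: [0.5804, -0.186, 0.137]
orientation: [-1.146, -2.924, -0.0]
contact_force: [0.5, -0.3, 0.2]
grip_width: -0.0001
```

>>> apply_moves(
  moves=[
    [[0, 0, 0.15], 0],
    [[0, 0, 0.3], 0],
    [[0, 0, 0.3], 0],
    [[0, 0, 0.3], 0],
  ],
)

```text
clock: 4.58
tcp_pos: [0.5809, -0.1863, 0.1345]
orientation: [1.146, 2.925, 0.0]
contact_force: [-0.5, -0.6, 0.8]
grip_width: 0.0001
```

>>> apply_moves(
  moves=[
    [[0, 0, 0.1], 0],
    [[0, 0, 0.1], 0],
    [[0, 0, 0.1], 0],
  ],
)

```text
clock: 4.83
tcp_pos: [0.5813, -0.186, 0.1336]
orientation: [1.145, 2.924, 0.001]
contact_force: [1.3, 1.2, 2.9]
grip_width: -0.0001
```

>>> apply_moves(
  moves=[
    [[0, 0, 0.05], 0],
    [[0, 0, 0.05], 0],
    [[0, 0, 0.05], 0],
  ],
)

```text
clock: 5.08
tcp_pos: [0.5815, -0.1858, 0.1333]
orientation: [1.145, 2.924, 0.001]
contact_force: [0.1, 1.9, 5.4]
grip_width: 0.0001
```

>>> apply_moves(
  moves=[
    [[0, 0, 0.05], 0],
    [[0, 0, 0.05], 0],
    [[0, 0, 0.05], 0],
  ],
)

```text
clock: 5.33
tcp_pos: [0.5817, -0.1857, 0.1331]
orientation: [1.145, 2.924, 0.002]
contact_force: [-1.1, 2.4, 8.2]
grip_width: -0.0002
```

>>> apply_moves(
  moves=[
    [[0, 0, 0.05], 0],
    [[0, 0, 0.05], 0],
    [[0, 0, 0.05], 0],
  ],
)

```text
clock: 5.58
tcp_pos: [0.5817, -0.1858, 0.1331]
orientation: [1.145, 2.924, 0.003]
contact_force: [0.6, 2.9, 11.3]
grip_width: -0.0001
```

```bash
python3 -c "
from h import *
w=grab('side','s3.png')
o=r.get_obs();print(o['clock'],o['tcp_pos'],o['contact_force'])
s=cv2.resize(w['frame'][135:245,248:388],None,fx=4,fy=4,interpolation=cv2.INTER_CUBIC)
cv2.imwrite('pics/s3c.png',s)"
```

```text
5.6333 [ 0.5817079  -0.18571636  0.13308954] [ 0.15956388  4.07855307 12.00096046]
```

View pics/s3c.png

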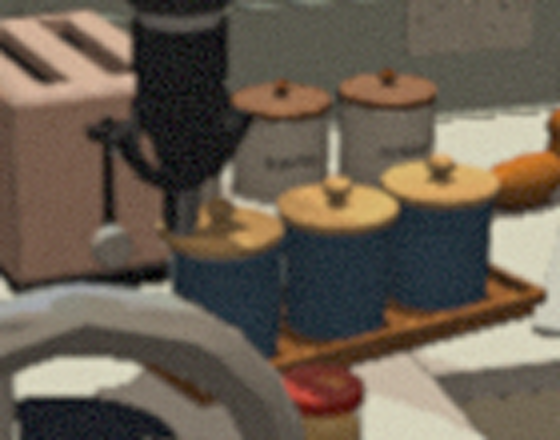

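The tip stopped hard at z ≈ 0.119 (12 N), the height expected for a rocked-level lid, and the crop shows the lid pressed level. Next I'll release and go to the middle lid.

>>> apply_moves(
  moves=[
    [[0, 0, -1], 0],
    [[0, 0, -4.5], 0],
    [[0.5, -3.5, -4.5], 0],
    [[1.4, -7.5, -4.5], 0],
    [[2.2, -11.5, -4.5], 0],
    [[3.1, -15.3, -4.5], 0],
    [[3.1, -15.3, -2.5], 0],
    [[3.1, -15.3, -1], 0],
    [[3.1, -15.3, -0.5], 0],
    [[3.1, -15.3, -0.5], 0],
  ],
)

```text
clock: 6.47
tcp_pos: [0.4529, -0.2769, 0.1358]
orientation: [-1.145, -2.922, 0.0]
contact_force: [0.0, 0.5, -0.4]
grip_width: -0.0002
```

```bash
python3 -c "
from h import *
w=grab('side','s4.png')
o=r.get_obs();print(o['clock'],o['tcp_pos'],o['orientation'],o['contact_force'])
s=cv2.resize(w['frame'][135:245,248:388],None,fx=4,fy=4,interpolation=cv2.INTER_CUBIC)
cv2.imwrite('pics/s4c.png',s)"
```

```text
6.5167 [ 0.45366504 -0.27718272  0.13654474] [-1.14507639e+00 -2.92373081e+00  5.81005317e-04] [0.06687004 0.38294245 0.60261026]
```

View pics/s4c.png

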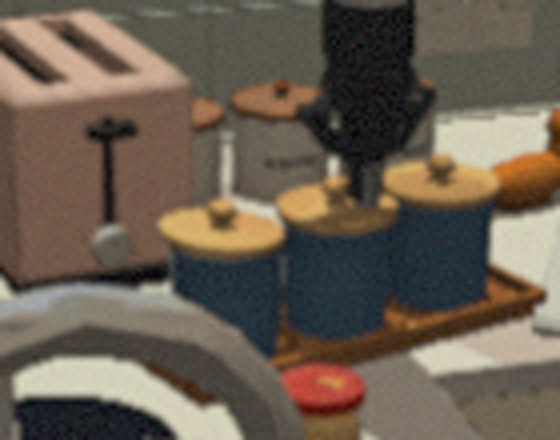

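The left lid has tipped back after release: its left end is again slightly high. The tips are now above the near part of the middle lid, so I'll press it.

>>> apply_moves(
  moves=[
    [[0, 0, 0.4], 0],
    [[0, 0, 0.75], 0],
    [[0, 0, 0.75], 0],
    [[0, 0, 0.75], 0],
  ],
)

```text
clock: 6.85
tcp_pos: [0.4542, -0.2773, 0.1294]
orientation: [-1.145, -2.925, 0.0]
contact_force: [0.3, 0.2, 0.2]
grip_width: 0.0005
```

>>> apply_moves(
  moves=[
    [[0, 0, 0.1], 0],
    [[0, 0, 0.15], 0],
    [[0, 0, 0.15], 0],
    [[0, 0, 0.15], 0],
  ],
)

```text
clock: 7.18
tcp_pos: [0.4541, -0.2774, 0.1278]
orientation: [1.146, 2.925, 0.0]
contact_force: [0.3, -0.6, 0.8]
grip_width: 0.0
```

>>> apply_moves(
  moves=[
    [[0, 0, 0.1], 0],
    [[0, 0, 0.1], 0],
    [[0, 0, 0.1], 0],
    [[0, 0, 0.1], 0],
  ],
)

```text
clock: 7.52
tcp_pos: [0.4542, -0.2775, 0.1271]
orientation: [1.146, 2.925, 0.0]
contact_force: [-1.3, 1.6, 5.4]
grip_width: 0.0001
```

The middle lid is solid at z 0.113, so it lies flat. Now a short hold, then on to the right lid.

>>> apply_moves(
  moves=[
    [[0, 0, 0.05], 0],
    [[0, 0, 0.05], 0],
    [[0, 0, -1], 0],
    [[0, 0, -3.5], 0],
    [[0, -3.7, -3.5], 0],
    [[0, -7.5, -3.5], 0],
    [[0, -10.6, -3.5], 0],
    [[0, -10.6, -1.5], 0],
    [[0, -10.6, -0.4], 0],
    [[0, -10.6, -0.4], 0],
  ],
)

```text
clock: 8.35
tcp_pos: [0.3812, -0.3537, 0.129]
orientation: [-1.145, -2.922, -0.002]
contact_force: [-0.3, 0.4, -0.3]
grip_width: -0.0
```

>>> apply_moves(
  moves=[
    [[0, 0, 0.3], 0],
    [[0, 0, 0.4], 0],
    [[0, 0, 0.4], 0],
    [[0, 0, 0.4], 0],
  ],
)

```text
clock: 8.68
tcp_pos: [0.3831, -0.3547, 0.1272]
orientation: [1.143, 2.926, 0.0]
contact_force: [0.6, 0.9, 0.8]
grip_width: -0.0
```

>>> apply_moves(
  moves=[
    [[0, 0, 0.05], 0],
    [[0, 0, 0.1], 0],
    [[0, 0, 0.1], 0],
    [[0, 0, 0.1], 0],
  ],
)

```text
clock: 9.02
tcp_pos: [0.383, -0.3547, 0.127]
orientation: [1.144, 2.925, 0.002]
contact_force: [-2.6, 4.0, 15.0]
grip_width: -0.0003
```

The right lid is solid at z 0.113 too. I'll lift and go to a viewpoint outside the left lid.

>>> apply_moves(
  moves=[
    [[0, 0, -1], 0],
    [[0, 0, -5], 0],
    [[0, 2, -8.5], 0],
    [[-0.5, 6, -9.5], 0],
    [[-1, 10, -10], 0],
    [[-1.5, 14, -10], 0],
    [[-2, 18, -10], 0],
    [[-2.3, 22, -10], 0],
    [[-2.5, 24, -10], 0],
    [[-2.5, 24, -10], 0],
  ],
)

```text
clock: 9.85
tcp_pos: [0.5678, -0.1902, 0.2256]
orientation: [1.132, 2.93, 0.002]
contact_force: [0.3, 0.4, -1.1]
grip_width: 0.0001
```

```bash
python3 - <<'E'
from h import *
w=grab('wrist','w3.png');a=grab('top');b=grab('side','s5.png')
o=r.get_obs();print(o['clock'],o['tcp_pos'],o['orientation'],o['contact_force'])
for p in [(.5578,-.2137,.116),(.557,-.2122,.13)]:print([np.round(proj(d,p)) for d in (w,a,b)])
u,v=map(int,proj(w,(.557,-.2137,.116)))
im=w['frame']; y0,x0=max(v-90,0),max(u-110,0);print(x0,y0)
cv2.imwrite('pics/w3c.png',cv2.resize(im[y0:y0+180,x0:x0+240],None,fx=3.2,fy=3.2,interpolation=cv2.INTER_CUBIC))
E
```

```text
10.0 [ 0.5626081  -0.19688632  0.22595439] [-1.14702839e+00 -2.92438691e+00  1.72892431e-03] [-0.09750101 -1.39415137 -0.23735881]
[array([244., 220.]), array([361., 205.]), array([303., 192.])]
[array([243., 225.]), array([362., 204.]), array([304., 188.])]
133 129
```

View pics/w3c.png

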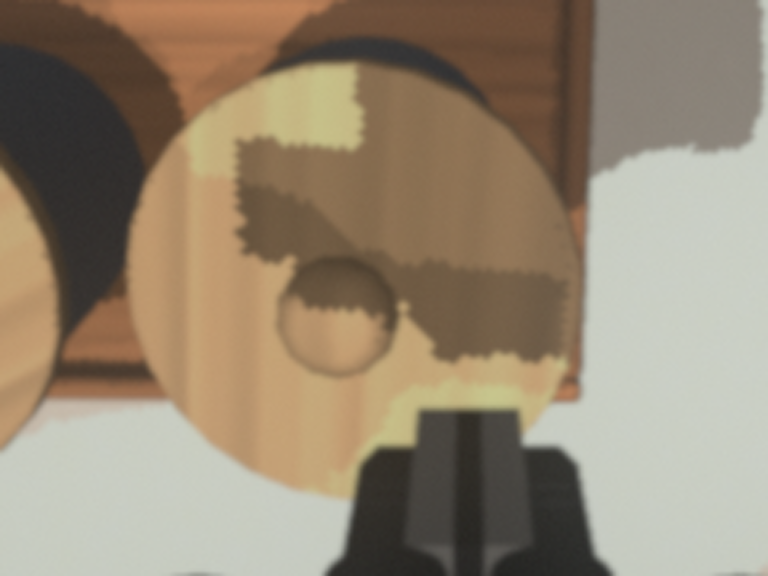

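The view shows the disc centred near crop (355,282) and the knob at (338,315). In tray axes the lid's offset is mainly outward along the row, with at most 2 mm across it. I'll go down beside the outer edge and push along −tool y.

>>> apply_moves(
  moves=[
    [[-0.85, 3, 0], 0],
    [[-0.85, 6.4, 0], 0],
    [[-0.85, 6.4, 0], 0],
    [[-0.85, 6.4, 3], 0],
    [[-0.85, 6.4, 6], 0],
    [[-0.85, 6.4, 9], 0],
    [[-0.85, 6.4, 10.3], 0],
    [[-0.85, 6.4, 10.3], 0],
    [[-0.85, 6.4, 10.3], 0],
  ],
)

```text
clock: 10.75
tcp_pos: [0.6126, -0.1561, 0.1234]
orientation: [-1.149, -2.924, 0.001]
contact_force: [-0.7, -1.3, 0.4]
grip_width: 0.0
```

```bash
python3 - <<'E'
from h import *
from scipy.spatial.transform import Rotation as R
o=r.get_obs();M=R.from_rotvec(o['orientation']).as_matrix()
print(o['clock'],o['tcp_pos'],o['contact_force']);print(M.round(4))
print('lid in tool cm',(M.T@(np.array([.5575,-.2135,.112])-o['tcp_pos'])*100).round(2))
E
```

```text
10.75 [ 0.6126125  -0.15614122  0.12340571] [-0.66424129 -1.27022031  0.41377528]
[[-7.326e-01  6.806e-01 -4.000e-04]
 [ 6.806e-01  7.326e-01 -5.000e-04]
 [-0.000e+00 -7.000e-04 -1.000e+00]]
lid in tool cm [ 0.13 -7.95  1.15]
```

>>> apply_moves(
  moves=[
    [[0.1, -0.6, 0.1], 0],
    [[0.1, -1.2, 0.1], 0],
    [[0.1, -1.2, 0.1], 0],
    [[0.1, -1.2, 0.1], 0],
  ],
)

```text
clock: 11.08
tcp_pos: [0.6043, -0.1639, 0.123]
orientation: [1.147, 2.923, 0.001]
contact_force: [0.2, -0.0, 0.7]
grip_width: 0.0
```

>>> apply_moves(
  moves=[
    [[0, -0.1, 0], 0],
    [[0, -0.2, 0], 0],
    [[0, -0.3, 0], 0],
    [[0, -0.3, 0], 0],
    [[0, -0.3, 0], 0],
  ],
)

```text
clock: 11.5
tcp_pos: [0.6022, -0.1651, 0.1217]
orientation: [-1.146, -2.925, 0.0]
contact_force: [-0.6, -0.4, -0.3]
grip_width: 0.0
```

>>> apply_moves(
  moves=[
    [[0, -0.1, 0], 0],
    [[0, -0.2, 0], 0],
    [[0, -0.2, 0], 0],
    [[0, -0.2, 0], 0],
  ],
)

```text
clock: 11.83
tcp_pos: [0.6008, -0.1667, 0.1218]
orientation: [-1.146, -2.925, 0.0]
contact_force: [0.1, 0.3, 0.1]
grip_width: -0.0
```

>>> apply_moves(
  moves=[
    [[0, -0.1, 0], 0],
    [[0, -0.2, 0], 0],
    [[0, -0.2, 0], 0],
    [[0, -0.2, 0], 0],
  ],
)

```text
clock: 12.17
tcp_pos: [0.5994, -0.1681, 0.1218]
orientation: [-1.146, -2.925, -0.0]
contact_force: [0.0, 0.0, -0.7]
grip_width: -0.0002
```

>>> apply_moves(
  moves=[
    [[0, -0.1, 0], 0],
    [[0, -0.2, 0], 0],
    [[0, -0.2, 0], 0],
    [[0, -0.2, 0], 0],
  ],
)

```text
clock: 12.5
tcp_pos: [0.598, -0.1696, 0.1218]
orientation: [-1.146, -2.925, 0.0]
contact_force: [-0.2, 0.1, -0.4]
grip_width: -0.0001
```

>>> apply_moves(
  moves=[
    [[0, -0.1, 0], 0],
    [[0, -0.2, 0], 0],
    [[0, -0.2, 0], 0],
    [[0, -0.2, 0], 0],
  ],
)

```text
clock: 12.83
tcp_pos: [0.5966, -0.1712, 0.1218]
orientation: [-1.147, -2.925, 0.0]
contact_force: [-0.4, -0.0, 0.3]
grip_width: -0.0001
```

>>> apply_moves(
  moves=[
    [[0, -0.1, 0], 0],
    [[0, -0.2, 0], 0],
    [[0, -0.2, 0], 0],
    [[0, -0.2, 0], 0],
  ],
)

```text
clock: 13.17
tcp_pos: [0.5953, -0.1726, 0.1218]
orientation: [-1.146, -2.925, -0.0]
contact_force: [-0.4, -0.9, 0.6]
grip_width: 0.0002
```

```bash
python3 - <<'E'
from h import *
b=grab('side');w=grab('wrist')
o=r.get_obs();print(o['clock'],o['tcp_pos'],o['contact_force'])
s=cv2.resize(b['frame'][165:220,270:350],(560,385),interpolation=cv2.INTER_CUBIC)
u,v=map(int,proj(w,(.5575,-.2135,.116)));y0,x0=max(0,v-90),max(0,u-90);print(x0,y0)
t=cv2.resize(w['frame'][y0:y0+180,x0:x0+180],None,fx=2,fy=2,interpolation=cv2.INTER_CUBIC)
c=np.zeros((385,560+t.shape[1],3),np.uint8);c[:,:560]=s;c[:min(385,t.shape[0]),560:]=t[:385]
cv2.imwrite('pics/c5.png',cv2.resize(c,(800,int(385*800/c.shape[1]))))
E
```

```text
13.2667 [ 0.5954292  -0.17246619  0.1217929 ] [-0.7711208   0.26200302 -0.85431351]
55 192
```

View pics/c5.png

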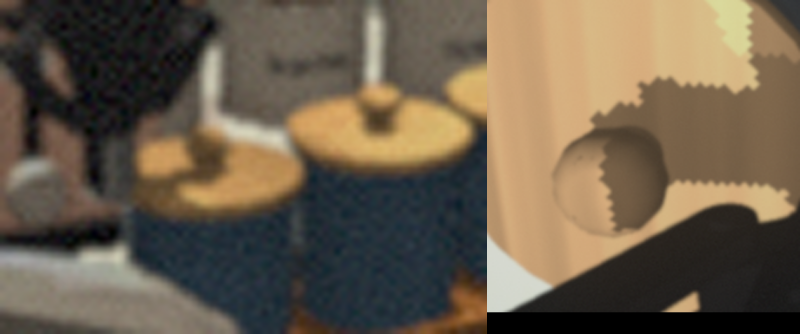

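The tips stand at the lid's left edge, just touching or nearly so; I can't yet tell whether it is level. I'll keep pushing.

>>> apply_moves(
  moves=[
    [[0, -0.1, 0], 0],
    [[0, -0.2, 0], 0],
    [[0, -0.2, 0], 0],
    [[0, -0.2, 0], 0],
  ],
)

```text
clock: 13.6
tcp_pos: [0.594, -0.1741, 0.1218]
orientation: [1.146, 2.925, 0.0]
contact_force: [-0.8, -0.8, -0.7]
grip_width: 0.0002
```

>>> apply_moves(
  moves=[
    [[0, -0.1, 0], 0],
    [[0, -0.2, 0], 0],
    [[0, -0.2, 0], 0],
    [[0, -0.2, 0], 0],
  ],
)

```text
clock: 13.93
tcp_pos: [0.5926, -0.1754, 0.1218]
orientation: [-1.146, -2.925, -0.0]
contact_force: [1.1, 0.9, 0.0]
grip_width: 0.0003
```

```bash
cat > v.py <<'E'
import sys
from h import *
b=grab('side');f=b['frame'];hs=cv2.cvtColor(f,cv2.COLOR_BGR2HSV)
o=r.get_obs();print(o['clock'],o['tcp_pos'],o['contact_force'])
s=f[170:205,280:350]
cv2.imwrite('pics/'+sys.argv[1],cv2.resize(s,(800,400),interpolation=cv2.INTER_CUBIC))
# underside (lid/jar) boundary per column: last yellow above blue
m=cv2.inRange(hs,(10,70,60),(30,255,255))
for c in range(286,348,4):
    ys=np.nonzero(m[170:212,c])[0];print((c,170+ys.max() if len(ys) else 0),end=' ')
E
python3 v.py s7.png
```

```text
13.9833 [ 0.59267413 -0.17541707  0.12178955] [ 0.76760074 -0.44845598 -0.63705947]
(286, np.int64(200)) (290, 0) (294, np.int64(199)) (298, np.int64(200)) (302, np.int64(200)) (306, np.int64(200)) (310, np.int64(199)) (314, np.int64(199)) (318, np.int64(196)) (322, np.int64(191)) (326, np.int64(192)) (330, np.int64(193)) (334, np.int64(193)) (338, np.int64(192)) (342, np.int64(191)) (346, np.int64(211))
```

View pics/s7.png

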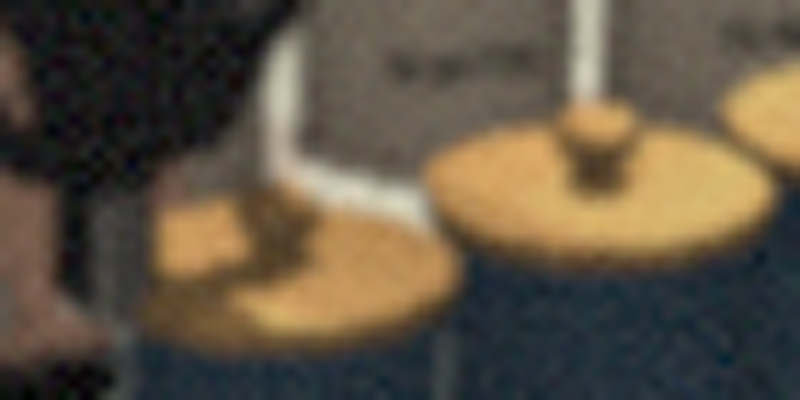

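The lid still slopes down to the image right and the tips are at its left edge, so it is not home yet. I'll push on.

>>> apply_moves(
  moves=[
    [[0, -0.1, 0], 0],
    [[0, -0.2, 0], 0],
    [[0, -0.2, 0], 0],
    [[0, -0.2, 0], 0],
  ],
)

```text
clock: 14.32
tcp_pos: [0.5912, -0.177, 0.1218]
orientation: [-1.146, -2.925, 0.0]
contact_force: [0.2, 0.6, 0.1]
grip_width: -0.0003
```

>>> apply_moves(
  moves=[
    [[0, -0.1, 0], 0],
    [[0, -0.2, 0], 0],
    [[0, -0.2, 0], 0],
    [[0, -0.2, 0], 0],
  ],
)

```text
clock: 14.65
tcp_pos: [0.5903, -0.1779, 0.1218]
orientation: [1.145, 2.925, 0.001]
contact_force: [1.1, 1.6, -0.9]
grip_width: 0.0001
```

```bash
python3 v.py s8.png
```

```text
14.7 [ 0.59027997 -0.1779751   0.12182026] [ 1.78530877  1.65362044 -0.28132248]
(286, np.int64(200)) (290, 0) (294, np.int64(198)) (298, np.int64(199)) (302, np.int64(200)) (306, np.int64(200)) (310, np.int64(199)) (314, np.int64(199)) (318, np.int64(197)) (322, np.int64(191)) (326, np.int64(192)) (330, np.int64(193)) (334, np.int64(193)) (338, np.int64(192)) (342, np.int64(191)) (346, np.int64(211))
```

>>> apply_moves(
  moves=[
    [[0, -0.1, 0], 0],
    [[0, -0.15, 0], 0],
    [[0, -0.15, 0], 0],
    [[0, -0.15, 0], 0],
  ],
)

```text
clock: 15.03
tcp_pos: [0.5899, -0.1785, 0.1221]
orientation: [1.144, 2.925, 0.002]
contact_force: [2.6, 4.2, 0.8]
grip_width: -0.0003
```

>>> apply_moves(
  moves=[
    [[0, -0.1, 0], 0],
    [[0, -0.15, 0], 0],
    [[0, -0.15, 0], 0],
    [[0, -0.15, 0], 0],
  ],
)

```text
clock: 15.37
tcp_pos: [0.5896, -0.1791, 0.1225]
orientation: [1.143, 2.924, 0.004]
contact_force: [3.9, 5.4, 2.9]
grip_width: -0.0001
```

```bash
python3 v.py s9.png
```

```text
15.4167 [ 0.58963755 -0.17905334  0.12250396] [4.34381841 5.09729411 2.72212945]
(286, np.int64(200)) (290, np.int64(199)) (294, np.int64(198)) (298, np.int64(199)) (302, np.int64(200)) (306, np.int64(200)) (310, np.int64(199)) (314, np.int64(199)) (318, np.int64(197)) (322, np.int64(191)) (326, np.int64(192)) (330, np.int64(193)) (334, np.int64(193)) (338, np.int64(192)) (342, np.int64(191)) (346, np.int64(211))
```

View pics/s9.png

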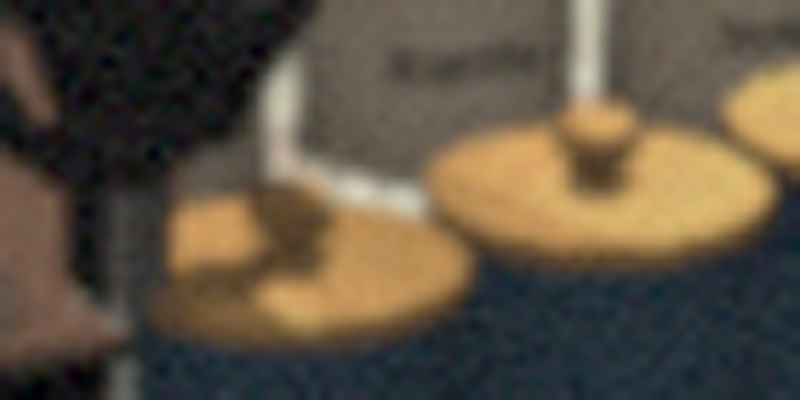

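The lid's knob moved about 17 crop px (≈3.6 mm) to the right. The force then rose to 6–7 N and the gap to the next jar seems narrower, so it may be in already. I'm past the picture budget, so I'll back off and feel the lid height from above instead.

>>> apply_moves(
  moves=[
    [[0, 1, 0], 0],
    [[0, 1.5, 0], 0],
    [[0, 1.5, -2], 0],
    [[0, 1.5, -4], 0],
    [[0, -1.2, -4], 0],
    [[0, -1.2, -4], 0],
    [[0, -1.2, -2], 0],
    [[0, -1.2, -1.2], 0],
    [[0, -1.2, -1.2], 0],
    [[0, -1.2, -1.2], 0],
  ],
)

```text
clock: 16.25
tcp_pos: [0.5791, -0.1892, 0.133]
orientation: [-1.145, -2.923, 0.001]
contact_force: [0.7, 0.5, 0.6]
grip_width: 0.0001
```

```bash
python3 v.py s10.png; python3 - <<'E'
from h import *
d=grab('top');m=cv2.inRange(cv2.cvtColor(d['frame'],cv2.COLOR_BGR2HSV),(22,60,90),(35,255,255))
for c in cv2.findContours(m,0,1)[0]:
    if cv2.contourArea(c)>300: e=cv2.fitEllipse(cv2.convexHull(c));print(np.round(e[0],1),np.round(e[1],1),onz(d,*e[0],.113).round(4))
E
```

```text
16.3 [ 0.57966408 -0.18943665  0.13366801] [ 0.22858324 -0.8050059  -0.55591444]
(286, np.int64(200)) (290, np.int64(197)) (294, np.int64(198)) (298, np.int64(199)) (302, np.int64(200)) (306, np.int64(200)) (310, np.int64(200)) (314, np.int64(199)) (318, np.int64(197)) (322, np.int64(191)) (326, np.int64(192)) (330, np.int64(193)) (334, np.int64(193)) (338, np.int64(192)) (342, np.int64(191)) (346, np.int64(211)) [433.6 270.3] [41.9 43.1] [ 0.4065 -0.3796  0.113 ]
[399.2 240.9] [36.8 42.7] [ 0.4738 -0.3013  0.113 ]
```

>>> apply_moves(
  moves=[
    [[0, 0, 0.3], 0],
    [[0, 0, 0.6], 0],
    [[0, 0, 0.6], 0],
    [[0, 0, 0.6], 0],
  ],
)

```text
clock: 16.68
tcp_pos: [0.5797, -0.1893, 0.1277]
orientation: [-1.146, -2.925, 0.0]
contact_force: [-0.2, 0.4, -0.1]
grip_width: 0.0
```

There's no contact down to tip z 0.1137, so the high side has dropped. I'll confirm with a light touch.

>>> apply_moves(
  moves=[
    [[0, 0, 0.05], 0],
    [[0, 0, 0.1], 0],
    [[0, 0, 0.1], 0],
    [[0, 0, 0.1], 0],
  ],
)

```text
clock: 17.02
tcp_pos: [0.5799, -0.1894, 0.1272]
orientation: [1.146, 2.925, 0.001]
contact_force: [-0.5, 1.0, 4.0]
grip_width: -0.0
```

>>> apply_moves(
  moves=[
    [[0, 0, 0.05], 0],
    [[0, 0, 0.05], 0],
    [[0, 0, 0.05], 0],
  ],
)

```text
clock: 17.27
tcp_pos: [0.5799, -0.1894, 0.1271]
orientation: [1.146, 2.925, 0.001]
contact_force: [-2.6, 1.8, 9.5]
grip_width: -0.0001
```

It touches at 0.113, like the others. I'll check the opposite side too, in case the lid went up over there.

>>> apply_moves(
  moves=[
    [[0, 0, -2], 0],
    [[0, 0, -5], 0],
    [[0, -3.5, -5], 0],
    [[0, -7, -5], 0],
    [[0, -7, -5], 0],
    [[0, -7, -2.5], 0],
    [[0, -7, -1], 0],
    [[0, -7, -0.4], 0],
    [[0, -7, -0.4], 0],
    [[0, -7, -0.4], 0],
  ],
)

```text
clock: 18.1
tcp_pos: [0.5323, -0.2409, 0.1304]
orientation: [-1.146, -2.925, 0.001]
contact_force: [-0.3, -0.5, 0.4]
grip_width: -0.0001
```

>>> apply_moves(
  moves=[
    [[0, 0, 0.15], 0],
    [[0, 0, 0.25], 0],
    [[0, 0, 0.25], 0],
    [[0, 0, 0.25], 0],
  ],
)

```text
clock: 18.43
tcp_pos: [0.5325, -0.2408, 0.1282]
orientation: [1.146, 2.925, 0.0]
contact_force: [-0.0, 0.0, -0.3]
grip_width: -0.0002
```

>>> apply_moves(
  moves=[
    [[0, 0, 0.05], 0],
    [[0, 0, 0.1], 0],
    [[0, 0, 0.1], 0],
    [[0, 0, 0.1], 0],
  ],
)

```text
clock: 18.77
tcp_pos: [0.5324, -0.2408, 0.1271]
orientation: [1.146, 2.925, 0.0]
contact_force: [-1.3, 0.7, 5.1]
grip_width: 0.0004
```

Both sides are at 0.113, so the lid is home and level. I'll retreat and take one last check picture.

>>> apply_moves(
  moves=[
    [[0, 0, -2], 0],
    [[0, 0, -6], 0],
    [[0, 0, -10], 0],
    [[0, 0, -14], 0],
    [[0, 0, -18], 0],
    [[0, -4, -22], 0],
    [[0, -7, -23], 0],
    [[0, -7, -23], 0],
    [[0, -7, -23], 0],
  ],
)

```text
clock: 19.52
tcp_pos: [0.4828, -0.2952, 0.3586]
orientation: [1.153, 2.919, 0.001]
contact_force: [0.5, 0.0, -0.2]
grip_width: 0.0001
```

```bash
python3 - <<'E'
from h import *
w=grab('wrist');im=w['frame'];hsv=cv2.cvtColor(im,cv2.COLOR_BGR2HSV)
o=r.get_obs();print(o['clock'],o['tcp_pos'],o['contact_force'],np.abs(o['qvel']).max())
m=cv2.inRange(hsv,(14,40,60),(35,175,255));m[240:]=0;m=cv2.morphologyEx(m,cv2.MORPH_OPEN,np.ones((7,7)))
for c in cv2.findContours(m,0,1)[0]:
    if not 3000<cv2.contourArea(c)<12000: continue
    P=np.array([onz(w,*q[0],.113) for q in cv2.convexHull(c)])[:,:2].astype(np.float32);print(np.round(np.hstack(cv2.fitEllipse(P)[:2]),4))
b=grab('side')['frame'][150:240,265:385];s=cv2.resize(b,(400,300),interpolation=cv2.INTER_CUBIC)
cv2.imwrite('pics/end.png',np.hstack([cv2.resize(im,(400,300)),s]))
E
```

```text
19.5667 [ 0.48403864 -0.29293323  0.35718185] [0.81230715 0.71737871 0.39621217] 0.04838240681313287
[ 0.4081 -0.3793  0.1004  0.1012]
[ 0.4803 -0.3007  0.1002  0.1029]
[ 0.5518 -0.2191  0.1003  0.1013]
```

View pics/end.png

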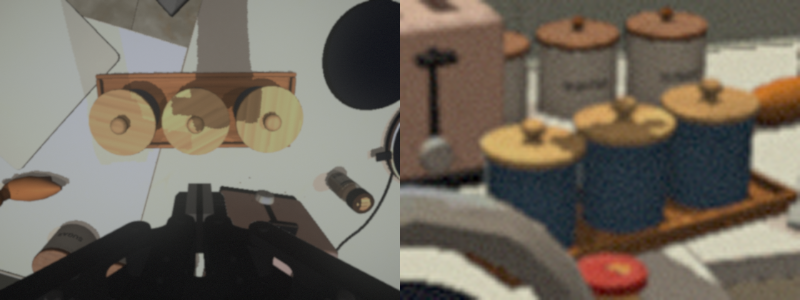

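The picture shows all three lids flat. The left one moved about 8 mm inward, is now 108.5 mm from the middle one, and looks the same size as the others. I'm handing in.

```bash
python3 -c "
from bench import r
print(r.hand_in())"
```

```text
the job is handed in; nothing more can be done
None
```

The job is handed in. The left lid was the one that rocked, and all three lids now lie flat on their jars. The run took about 20 s of the 64 s, and no verdict came back.

- **Pressing:** I pressed the lids left, middle, right with the shut fingertips. The left one stopped at a height of 0.119 m (pressed level) and tipped back when released. The middle and right ones were solid at 0.113 m. Wrist-force readings were about 12, 5 and 15 N.
- **Nudge:** I pushed the left lid inward along the row at its outer edge until it dropped in.
- **Last checks:** Pressed on both its outer and inner sides, the left lid is now solid at 0.113 m, like the other two. The final image shows three level discs of equal size, with 106–109 mm between neighbours, and the robot clear of everything.
- **What did not go as planned:**
  - The push rose to 6–7 N instead of the expected 1–3 N. The lid moved about 8 mm in the images, so the left jar may have slid a few mm; I did not measure the jars directly.
  - A last overhead-camera reading of the lids, taken with the arm in view, was partly blocked, so I did not use it.
  - I viewed 14 pictures, four over the budget of 10.

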